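# Shut the parts washer and press its green start button

## Robot

A 7-joint arm with a two-finger parallel gripper is mounted at the origin on the work surface. World frame = base frame: x ahead of the robot, y to its left, z up, the work surface at z = 0. Lengths are in m, angles in rad, forces in N, time in s.
With the tool pointing down it reaches from about 0.4 to 0.875 m from the base axis. Payload 19.3 kg.
Tool frame: the origin (TCP) lies on the centre line of the jaws, within the pads' length; the fingertips stand 25 mm ahead of it and the grasp point (between the pads) lies 6 mm ahead of it (tips_ahead is the distance from the TCP to the fingertips, in m); z points along the fingers, y is the direction in which the jaws open and shut (so a half turn about z gives the same grasp; the last joint's range is limited). The gripper opens to 85 mm and grips with 20 to 120 N. Pads are 22 mm wide; open, the fingers measure 114 mm over their backs; the gripper's body (76 mm by 85 mm) begins 54 mm behind the grasp point. The pads swing forward as they close: fully open they stand 13 mm farther back than shut.
Start: joints at [1.153, 0.521, -0.036, 1.599, 0.021, 1.021, -0.113], TCP at [0.213, -0.588, 0.256] pointing down, gripper open.
Joint ranges: [-2.91, 2.91], [-0.3, 2.13], [-1.5, 1.42], [0.17, 2.43], [-1.26, 4.41], [0.16, 1.93], [-2.52, 2.52]. Speed limits (rad/s): [1.89, 1.89, 2.39, 2.39, 3.01, 3.01, 3.01].

## Interface

Orientations are given as [roll, pitch, yaw] about the fixed x, y, z axes, in that order (R = Rz(yaw) Ry(pitch) Rx(roll)).
In Python, from workcell import observe, grab_frame, job_done, outline_of, tips_ahead gives the robot as it stands. The module is installed in compiled form; this text tells all that it offers.
- The arm moves only by the tool move_arm, never from a script. Its argument "motion" is a list of rows, each a list of 2 entries, a list of its own where there are three numbers: the shift along the world's x, y, z in mm, then the turn, a rotation vector about the world's x, y, z in rad. A call has 1 to 12 rows; each row is the pose to reach, as a shift and turn from the pose commanded when the call began; what a row does not reach only later rows make up. A row lasts 1/8 s, in which the tool goes at most 62.5 mm and 10.7 degrees, less where a joint would pass 70% of its speed; a pose out of reach is approached as far as the arm can. A call with a gripper value outside its range is refused whole. "jaw" is the finger opening in mm, from 0 to 85.4, set as the call begins (left out, the last holds). The fingers move at their own pace and stop on an object; "grip_force" is the grip in N (left out, the last holds). Time passes only in rows, so rows that repeat a pose let the fingers close. It gives the time, the measured TCP pose, the force and the opening at its end, in the units of the state.
- observe(): the state, without advancing time (a new reading comes with each control period).
- grab_frame(name): name is "scene" or "top"; returns a dict with "frame" (384x512x3 uint8, red, green, blue), "fx", "fy", "cx", "cy" (pixels), "dist" ([k1, k2, p1, p2, k3] as OpenCV has them; the pictures are not rectified), "T" (4x4, takes a point from camera to world coordinates). Camera axes: x right, y down, z forward; pixel columns grow to the right and rows downward; lengths in m; the calibration is good to about 2 mm. A picture is of the moment at which its call begins. There is no depth.
- job_done(): hands the job in, once; it reports no verdict.
Trained networks look in the newest picture that a camera, given by its name, has taken for a name from the list of things; names that differ only in an ending like _2 or _b are one class to them, and where a whole thing is asked for, a point or a joint stands for the part that bears it (a point fixed in the world has none). Each returns a list of dicts, best first, with "score" (0 to 1); they miss things now and then, are a little off and sometimes report something else, mostly with a low value. They report only what shows in the picture. A call takes as long as a camera call. They do not tell look-alikes from the thing itself.
- outline_of(label, camera): "pixels" (384x512 bool, what is visible of it) and "pixel" ([column, row] in pixels, amid what is visible of it).
The state is a dict: "clock": time; "qpos": joint angles; "qd": joint speeds; "joint_efforts": joint torques, N m; "position": TCP position; "tool_rot": TCP orientation; "force": force on the tool from outside, world axes, zero at the start; "moment": the same for the moment, N m; "grip_width": finger opening in m.
Only numpy, scipy, OpenCV 4.12 (cv2) and the standard library are available. Lean on these libraries where they do the work, as an engineer would, in place of code of your own. Each camera call takes 0.05 s, during which the arm holds its last target.

## Task

Start the parts washer: with the fingertips, push its half-open lid down until it is fully shut, then lightly press the green button right down where its station stands, let it spring back and withdraw. Do not lift, carry or shift the button station or open the lid any wider, and leave the red and yellow buttons and everything else on the bench alone.

Things in the scene. Friction and masses are not known exactly. Their poses are not given: they have to be found in the camera images.
- washer: Bench-top parts washer, fixed to the bench: green open tank 220 mm (its x) by 280 mm (its y) and 120 mm high. Origin: centre of its underside; x points away from the robot when unturned, z up. The lid's hinge line runs along the washer's y at x = +110 mm, z = 120 mm (the rim farther from the robot). A small drain tap sticks out 25 mm low on the near side.
- lid (a joint): Angle of the washer's grey lid (green panel on top) in rad: 0 = lying shut on the tank, growing as it opens upwards about the far rim (starts 0.35 to 0.8, near edge up). The lid is a plain slab 220 x 280 x 8 mm, 0.4 kg, without a handle; its stiff hinge keeps it wherever it is left, and pushing down with about 1 to 5 N on its upper face, 120 mm from the hinge line, moves it. Shut, its upper face is 128 mm above the bench.
- lid_edge (a point): Middle of the lid's free edge (the edge near the robot), on the upper face, 220 mm from the hinge line. It moves with the lid.
- green_station: A cordless push-button station standing loose on the bench: grey square block 64 x 64 mm and 30 mm high, about 0.3 kg, with one round green button (30 mm across) in the middle of its top. Origin: centre of its underside, z up. The button's flat top is 44 mm above the origin when out. This is the washer's start button.
- green_button (a joint): Travel of the green button in m: 0 = out, 0.008 = fully down. Spring-loaded: starts to move at about 2 N and takes about 6 N fully down; it comes back by itself.
- red_station: A cordless push-button station standing loose on the bench: grey square block 64 x 64 mm and 30 mm high, about 0.3 kg, with one round red button (30 mm across) in the middle of its top. Origin: centre of its underside, z up. The button's flat top is 44 mm above the origin when out. To be left alone.
- red_button (a joint): Travel of the red button in m: 0 = out, 0.008 = down.
- amber_station: A cordless push-button station standing loose on the bench: grey square block 64 x 64 mm and 30 mm high, about 0.3 kg, with one round yellow button (30 mm across) in the middle of its top. Origin: centre of its underside, z up. The button's flat top is 44 mm above the origin when out. To be left alone.
- amber_button (a joint): Travel of the yellow button in m: 0 = out, 0.008 = down.
- degreaser: Blue bottle, 64 mm across and 190 mm high, standing loose. Origin: centre of its underside. To be left alone.
- grease_tin: Red tin, 80 mm across and 75 mm high, standing loose. Origin: centre of its underside. To be left alone.
- bearing: Steel bearing ring, 62 mm outside, 30 mm bore, 18 mm high, lying flat. Origin: centre of its underside. To be left alone.
- wrench: Steel open wrench, about 200 mm long, lying flat along its own x axis; origin near its middle. To be left alone.
- nut_cup: Orange open cup, 76 mm across the rim and 60 mm high, standing loose. Origin: centre of its underside. To be left alone.
Things that resemble listed ones, but are neither listed nor needed, are in the scene too. Leave any blue look-alike of the green_station alone.

How it is judged:
On the way, in this order (a step that is already met when the one before it is completed fails the run):
1. the lid is pushed shut (value of joint lid below 0.04 rad), for 0.1 s.
2. the green button is pressed down (value of joint green_button above 0.005 m), for 0.05 s.
At the end, for the whole second after the job is handed in: The lid is shut (within 0.04 rad), the green button was pressed down at least 5 of its 8 mm after that and is out again, all three stations stand upright within 20 mm of where they started, the red and yellow buttons are out, and the other loose things are within 30 mm of where they were (value of joint lid below 0.04 rad and value of joint each of green_button, red_button, amber_button below 0.0015 m and distance of each of green_station, red_station, amber_station from where it was at the start of the episode below 0.02 m and angle between each of green_station, red_station, amber_station's own z axis and vertical below 0.1 rad and linear speed of green_station below 0.02 m/s and distance of each of degreaser, grease_tin, bearing, wrench, nut_cup from where it was at the start of the episode below 0.03 m); the robot touches nothing.
It fails at once if the green button is pressed while the lid is still open (value of joint green_button above 0.003 m and value of joint lid above 0.08 rad).
It fails at once if the fingers press the green station harder than 25 N (contact force between the fingers and green_station above 25 N).
It fails at once if the lid is lifted open wider than 0.95 rad (value of joint lid above 0.95 rad).
It fails at once if the green station is lifted, carried or shifted by over 20 mm (distance of green_station from where it was at the start of the episode above 0.02 m).
It fails at once if the red or yellow station is touched, pressed or moved, or another loose thing is moved by over 30 mm (contact force between any of the fingers, the arm and red_station above 1 N or contact force between any of the fingers, the arm and amber_station above 1 N or value of joint any of red_button, amber_button above 0.003 m or distance of any of red_station, amber_station from where it was at the start of the episode above 0.02 m or distance of any of degreaser, grease_tin, bearing, wrench, nut_cup from where it was at the start of the episode above 0.03 m).
It also fails if it takes over 42 s, if anything falls off the work surface, if the arm or the gripper's body presses on something with over 40 N, if the wrist force passes 120 N, or if a joint passes its speed limit or range.

## Working session

There is one attempt and no reset: what is moved stays moved. The work goes in short steps, Python scripts to look and compute and a tool call to move; the robot and the scene stay as the last step left them, time stands still between calls to the robot, and variables do not carry over. Pictures are saved under pics/ and viewed, and the job is handed in when it is done.

Besides the shell and the picture viewer there is one more tool, called as a command line: name --argument value ..., lists and objects as JSON in quotes. move_arm: Moves the arm, as the interface text tells. Its arguments: {"type":"object","properties":{"motion":{"type":"array"},"jaw":{"type":"number"},"grip_force":{"type":"number"}},"required":["motion"]}

```bash
mkdir -p pics; python3 - <<'E'
from workcell import *
import cv2,pickle
d={}
for n in("scene","top"):
    f=grab_frame(n); d[n]=f
    cv2.imwrite(f"pics/{n}0.png",cv2.cvtColor(f["frame"],cv2.COLOR_RGB2BGR))
    print(n,f["fx"],f["fy"],f["cx"],f["cy"],f["dist"],f["T"])
pickle.dump(d,open("f0.pkl","wb"))
print(observe(),tips_ahead)
E
```

```text
scene 388.2770720800139 388.2770720800139 255.56951774883984 196.77188872822643 [-0.13314487  0.          0.          0.          0.        ] [[ 0.39802633  0.66797521 -0.6287958   1.23177596]
 [ 0.91730535 -0.28141196  0.28170587 -0.4658735 ]
 [ 0.01122188 -0.6889241  -0.72474661  0.98563376]
 [ 0.          0.          0.          1.        ]]
top 377.04747182916765 377.04747182916765 253.80966800457432 197.90834596892265 [-0.03459361  0.          0.          0.          0.        ] [[ 0.00321936 -0.99799341  0.06323603  0.38830394]
 [-0.99999259 -0.0030794   0.00231051 -0.12124692]
 [-0.00211114 -0.063243   -0.99799592  1.15105876]
 [ 0.          0.          0.          1.        ]]
{'clock': 0.1, 'qpos': array([ 1.15279584,  0.52191367, -0.03632181,  1.59994537,  0.02117789,
        1.02111599, -0.11279524]), 'qd': array([ 3.71200414e-06, -1.38885497e-03,  1.89915096e-03, -3.97425355e-04,
        1.21626286e-03,  8.44663166e-04, -4.95978963e-04]), 'joint_efforts': array([ 4.38165123e-03, -9.28497577e+01,  1.98355056e+00, -3.70532763e+01,
        1.80264580e-02,  5.35332903e-03, -4.85477608e-05]), 'position': array([ 0.21289612, -0.58732631,  0.25581074]), 'tool_rot': array([-3.14059581e+00,  5.44659730e-05,  3.47777756e-01]), 'force': array([ 0.48597801, -1.36735446, -0.08330744]), 'moment': array([-0.02894269,  0.03747736,  0.04386738]), 'grip_width': 0.08541471338614304} 0.025
```

View pics/scene0.png

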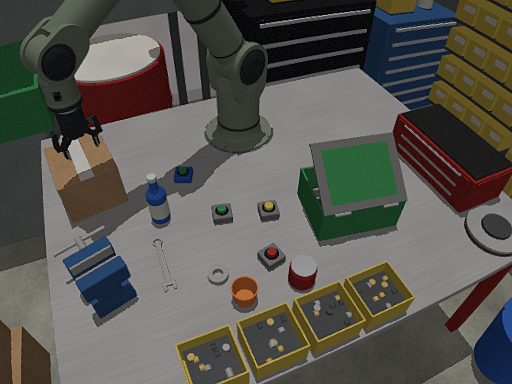

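View pics/top0.png

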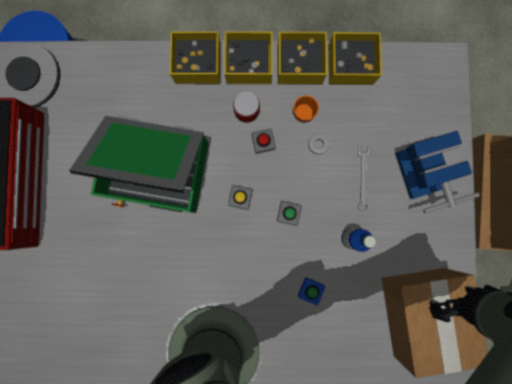

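```bash
python3 - <<'E'
from workcell import *
import cv2,pickle,numpy as np
o={}
for n in("scene","top"):
    f=grab_frame(n); im=cv2.cvtColor(f["frame"],cv2.COLOR_RGB2BGR)
    for l in ("washer","lid","green_station","green_button"):
        r=outline_of(l,n); o[n,l]=r
        print(n,l,[(round(x["score"],2),np.round(x["pixel"]),x["pixels"].sum()) for x in r])
pickle.dump(o,open("o0.pkl","wb"))
d=pickle.load(open("f0.pkl","rb"))
t=cv2.cvtColor(d["top"]["frame"],cv2.COLOR_RGB2BGR); s=cv2.cvtColor(d["scene"]["frame"],cv2.COLOR_RGB2BGR)
cv2.imwrite("pics/ct.png",cv2.resize(t[105:225,60:220],None,fx=5,fy=5,interpolation=cv2.INTER_CUBIC))
cv2.imwrite("pics/cs.png",cv2.resize(s[125:245,290:415],None,fx=5,fy=5,interpolation=cv2.INTER_CUBIC))
cv2.imwrite("pics/cb.png",np.hstack([cv2.resize(t[190:310,260:340],None,fx=4,fy=4),cv2.resize(s[150:230,160:290],(650,400))[:480] if 0 else cv2.resize(s[150:270,170:250],None,fx=4,fy=4)]))
E
```

```text
scene washer [(0.59, array([153., 204.]), np.int64(800)), (0.56, array([353., 183.]), np.int64(9107))]
scene lid [(0.6, array([357., 171.]), np.int64(5991))]
scene green_station [(0.65, array([182., 173.]), np.int64(278)), (0.64, array([220., 205.]), np.int64(52)), (0.56, array([222., 216.]), np.int64(356))]
scene green_button [(0.53, array([182., 168.]), np.int64(33)), (0.41, array([220., 206.]), np.int64(64)), (0.16, array([268., 205.]), np.int64(39))]
top washer [(0.78, array([146., 162.]), np.int64(9326))]
top lid [(0.87, array([142., 155.]), np.int64(6712))]
top green_station [(0.62, array([309., 294.]), np.int64(510)), (0.59, array([287., 211.]), np.int64(432)), (0.34, array([287., 210.]), np.int64(56))]
top green_button [(0.48, array([309., 295.]), np.int64(60))]
```

View pics/ct.png

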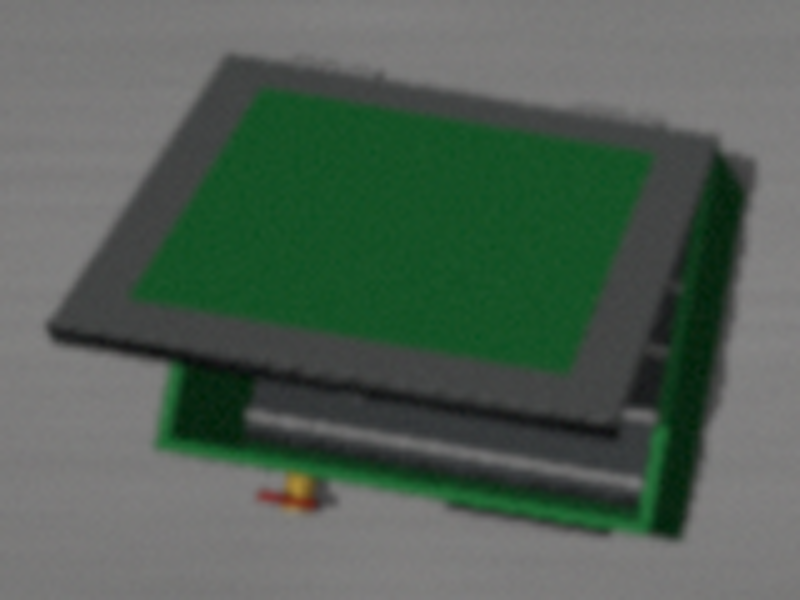

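View pics/cs.png

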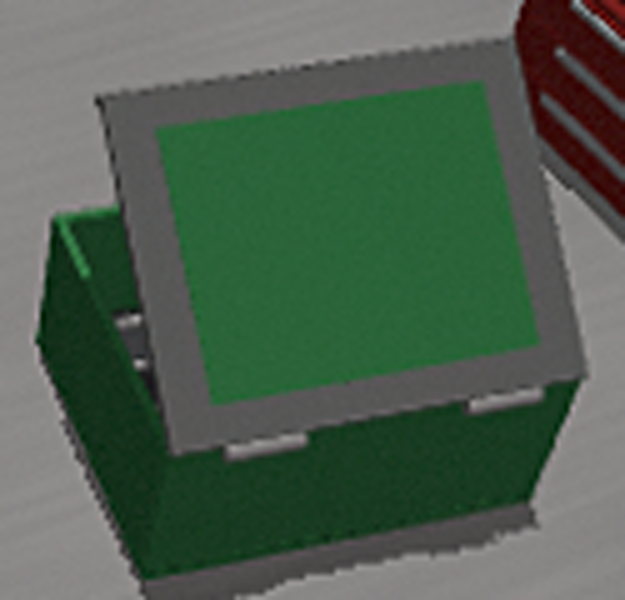

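View pics/cb.png

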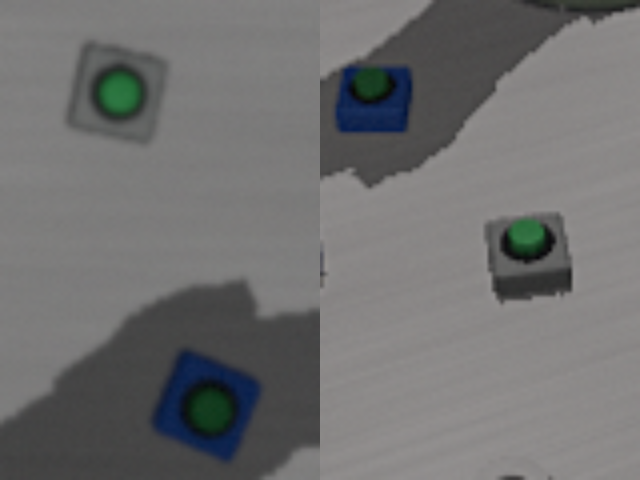

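```bash
cat > h.py <<'E'
import cv2,pickle,numpy as np
from scipy.optimize import least_squares
d=pickle.load(open("f0.pkl","rb"))
def proj(P,n):
    f=d[n];T=np.linalg.inv(f["T"])
    K=np.array([[f["fx"],0,f["cx"]],[0,f["fy"],f["cy"]],[0,0,1]])
    return cv2.projectPoints(np.atleast_2d(P).astype(float),cv2.Rodrigues(T[:3,:3])[0],T[:3,3],K,np.array(f["dist"]))[0][:,0]
def ray(px,n,z):
    f=d[n];K=np.array([[f["fx"],0,f["cx"]],[0,f["fy"],f["cy"]],[0,0,1]])
    u=cv2.undistortPoints(np.array([[px]],float),K,np.array(f["dist"]))[0,0]
    v=f["T"][:3,:3]@[u[0],u[1],1];o=f["T"][:3,3]
    return o+v*(z-o[2])/v[2]
def W(p,q):
    x,y,t,_=p;c,s=np.cos(t),np.sin(t)
    return np.array([x+c*q[0]-s*q[1],y+s*q[0]+c*q[1],q[2]])
def L(p,s,y,h=.008):
    a=p[3];return W(p,(.11-s*np.cos(a)+h*np.sin(a),y,.12+s*np.sin(a)+h*np.cos(a)))
E
python3 - <<'E'
from h import *
lo={'top':[((0,.14),(106,116.4)),((0,-.14),(203.6,132.6)),((.22,-.14),(182.6,190)),((.22,.14),(70.4,170.6))],
'scene':[((.22,-.14),(309.4,144.4)),((.22,.14),(393.4,133)),((0,.14),(407.4,200)),((0,-.14),(325,215.4))]}
wo={'top':[((-.11,.14,.12),(92,194.4)),((-.11,-.14,.12),(189.6,210.6)),((-.11,-.14,0),(196.4,212.4))],
'scene':[((.11,-.14,0),(319.6,241)),((-.11,-.14,.12),(301,168)),((-.11,-.14,0),(298,193)),((.11,.14,0),(396,225))]}
def res(p,v=0):
    r=[]
    for n in lo:
        r+=[proj(L(p,*q),n)[0]-u for q,u in lo[n]]+[proj(W(p,q),n)[0]-u for q,u in wo[n]]
    return np.array(r).ravel()
s=least_squares(res,[.45,.2,.15,.5],loss='soft_l1')
print(s.x,np.round(res(s.x).reshape(-1,2),1).tolist())
p=s.x
print("edge",L(p,.22,0),"mid120",L(p,.12,0)); 
for n,u in(('top',(290,213.2)),('scene',(170+(525-320)/4,150+228/4))): print(ray(u,n,.044))
for nm,u in (('amber',(240,196.5)),('red',(263,141)),('blue',(312.5,293))): print(nm,ray(u,'top',.044))
print('bottle',ray((368,241),'top',.19))
print('bbox',proj([.0,-.6,.2],'top'))
E
```

```text
[ 0.54774673  0.17827179 -0.16390914  0.63751588] [[-1.5, -1.6], [-0.4, -1.7], [0.1, -0.2], [-1.5, 0.0], [-2.2, -0.0], [-0.5, 0.7], [-0.5, -0.0], [-0.5, 0.0], [-1.8, -0.5], [0.1, 0.3], [-0.9, 1.2], [-1.6, 0.4], [-1.4, -0.0], [-1.5, 0.1], [-0.2, 0.0]]
edge [0.48655277 0.18839284 0.25737286] mid120 [0.56583341 0.17528038 0.19785275]
[ 0.41380768 -0.22504654  0.044     ]
[ 0.41356599 -0.22143324  0.044     ]
amber [ 0.46247828 -0.07802763  0.044     ]
red [ 0.62804521 -0.14545831  0.044     ]
blue [ 0.18232171 -0.28998375  0.044     ]
bottle [ 0.34028296 -0.40979075  0.19      ]
bbox [[446.15717988 378.07721125]]
```

move_arm --motion '[[[0, 0, 60], [0, 0, 0]], [[0, 0, 120], [0, 0, 0]], [[30, 40, 130], [0, 0, 0]], [[65, 80, 130], [0, 0, 0]], [[100, 120, 130], [0, 0, 0]], [[135, 165, 130], [0, 0, 0]], [[170, 210, 130], [0, 0, 0]], [[205, 250, 130], [0, 0, 0]], [[237, 290, 130], [0, 0, 0]], [[245, 350, 130], [0, 0, 0]], [[250, 410, 130], [0, 0, 0]], [[255, 465, 130], [0, 0, 0]]]' --jaw 0 --grip_force 20

```text
clock: 2.1
position: [0.4679, -0.1205, 0.3865]
tool_rot: [3.141, -0.0, 0.348]
force: [1.8, -0.6, 1.1]
grip_width: 0.0001
```

move_arm --motion '[[[8, 50, 0], [0, 0, 0]], [[16, 105, 0], [0, 0, 0]], [[24, 160, 0], [0, 0, 0]], [[32, 215, 0], [0, 0, 0]], [[42, 265, 0], [0, 0, 0]], [[50, 303, 0], [0, 0, 0]], [[50, 303, -50], [0, 0, 0]], [[50, 303, -90], [0, 0, 0]], [[50, 303, -90], [0, 0, 0]]]'

```text
clock: 3.22
position: [0.517, 0.18, 0.2945]
tool_rot: [-3.142, 0.004, 0.348]
force: [-0.1, 0.7, 1.2]
grip_width: -0.0003
```

```bash
python3 - <<'E'
from workcell import *
import cv2
for n in("scene","top"):
    f=grab_frame(n)["frame"]; im=cv2.cvtColor(f,cv2.COLOR_RGB2BGR)
    cv2.imwrite(f"pics/{n}1.png",cv2.resize(im[60:260,260:430] if n=="scene" else im[90:230,50:230],None,fx=3,fy=3))
o=observe();print(o["position"],o["force"])
E
```

```text
[0.51843691 0.18065195 0.29764602] [0.14603788 0.70094535 1.07019025]
```

View pics/scene1.png

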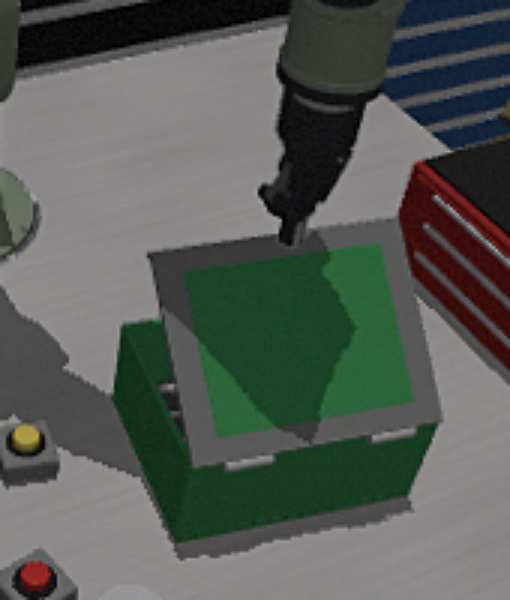

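The closed fingertips hang just above the lid's upper part, over its middle (crop ≈(290,240)). I'll push down from here.

move_arm --motion '[[[0, 0, -15], [0, 0, 0]], [[0, 0, -30], [0, 0, 0]], [[0, 0, -45], [0, 0, 0]], [[0, 0, -60], [0, 0, 0]], [[0, 0, -75], [0, 0, 0]], [[0, 0, -90], [0, 0, 0]], [[0, 0, -105], [0, 0, 0]], [[0, 0, -115], [0, 0, 0]], [[0, 0, -122], [0, 0, 0]]]'

```text
clock: 4.45
position: [0.5179, 0.1805, 0.1737]
tool_rot: [-3.142, 0.0, 0.348]
force: [0.6, 0.8, 0.0]
grip_width: 0.0004
```

move_arm --motion '[[[0, 0, -6], [0, 0, 0]], [[0, 0, -12], [0, 0, 0]], [[0, 0, -16], [0, 0, 0]]]'

```text
clock: 4.82
position: [0.518, 0.1805, 0.1581]
tool_rot: [-3.142, -0.0, 0.348]
force: [-2.0, -0.7, 0.7]
grip_width: 0.0
```

```bash
python3 - <<'E'
from workcell import *
import cv2
for n in("scene","top"):
    f=grab_frame(n)["frame"]; im=cv2.cvtColor(f,cv2.COLOR_RGB2BGR)
    cv2.imwrite(f"pics/{n}2.png",cv2.resize(im[80:250,260:430] if n=="scene" else im[90:230,50:230],None,fx=3,fy=3))
o=observe();print(o["position"],o["force"])
E
```

```text
[0.51791038 0.18037362 0.15796425] [-0.03643164  0.3432888   0.33732305]
```

View pics/scene2.png

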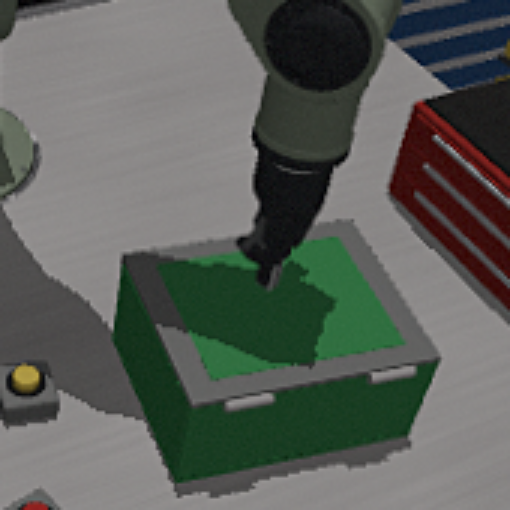

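The lid is almost shut: its near-left corner, crop ≈(122,255), sits just above the rim. I'll continue in small steps until the force rises.

move_arm --motion '[[[0, 0, -2], [0, 0, 0]], [[0, 0, -4], [0, 0, 0]], [[0, 0, -5], [0, 0, 0]], [[0, 0, -5], [0, 0, 0]]]'

```text
clock: 5.42
position: [0.518, 0.1805, 0.1536]
tool_rot: [3.141, -0.0, 0.348]
force: [-1.7, -0.6, 7.4]
grip_width: 0.0001
```

move_arm --motion '[[[0, 0, -1], [0, 0, 0]], [[0, 0, -2], [0, 0, 0]], [[0, 0, -2], [0, 0, 0]]]'

```text
clock: 5.8
position: [0.5181, 0.1805, 0.1533]
tool_rot: [3.141, -0.001, 0.348]
force: [-14.3, -5.8, 41.3]
grip_width: -0.0003
```

move_arm --motion '[[[0, 0, 30], [0, 0, 0]], [[0, 0, 80], [0, 0, 0]], [[0, 0, 130], [0, 0, 0]], [[-10, -50, 140], [0, 0, 0]], [[-25, -100, 140], [0, 0, 0]], [[-40, -150, 140], [0, 0, 0]], [[-50, -200, 140], [0, 0, 0]], [[-65, -250, 140], [0, 0, 0]], [[-75, -300, 120], [0, 0, 0]], [[-90, -350, 90], [0, 0, 0]], [[-104, -403, 60], [0, 0, 0]], [[-104, -403, 0], [0, 0, 0]]]'

```text
clock: 7.3
position: [0.4136, -0.227, 0.1513]
tool_rot: [3.138, -0.002, 0.341]
force: [2.2, 0.6, -1.0]
grip_width: 0.0003
```

```bash
cat > look.py <<'E'
from workcell import *
import cv2,sys
k=sys.argv[1]
for n in("scene","top"):
    f=grab_frame(n)["frame"]; im=cv2.cvtColor(f,cv2.COLOR_RGB2BGR)
    cv2.imwrite(f"pics/{n}{k}.png",cv2.resize(im,(800,600),interpolation=cv2.INTER_CUBIC))
o=observe();print(o["position"],o["force"])
E
python3 look.py 3
```

```text
[ 0.4113083  -0.22198065  0.14726592] [-0.39626907 -0.08691154  0.97066396]
```

View pics/scene3.png

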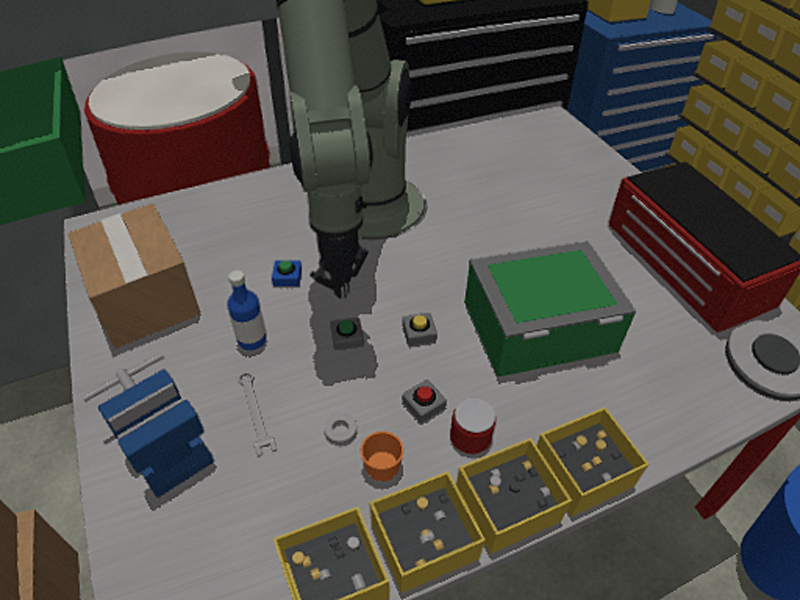

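View pics/top3.png

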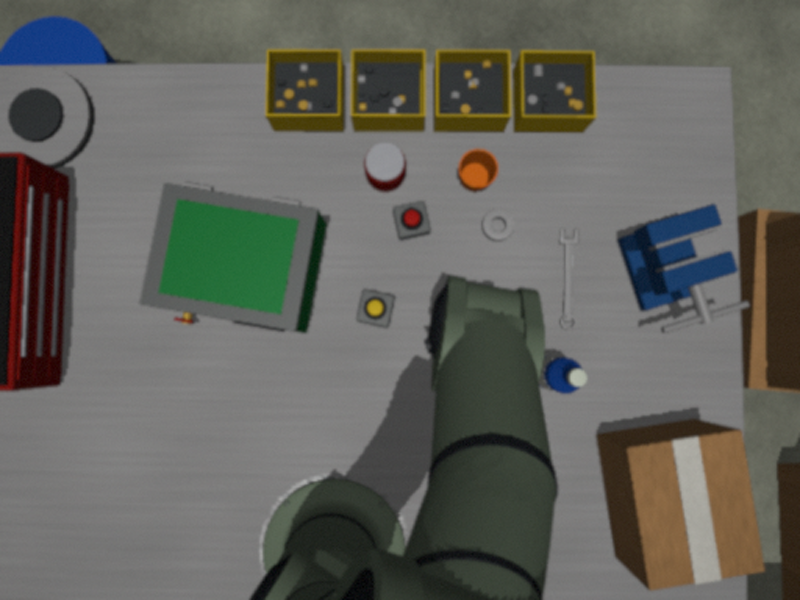

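```bash
python3 - <<'E'
from h import *
p=[0.54774673,0.17827179,-0.16390914,0]
t=cv2.imread("pics/top3.png");s=cv2.imread("pics/scene3.png")
for a,c in((0,(0,0,255)),(.06,(255,0,255))):
  p[3]=a
  Q=[L(p,*q) for q in((0,.14),(0,-.14),(.22,-.14),(.22,.14))]
  for n,im in(("top",t),("scene",s)):
    u=(proj(Q,n)+.5)*800/512
    cv2.polylines(im,[np.round(u).astype(int)],True,c,1)
cv2.imwrite("pics/fit3.png",np.hstack([cv2.resize(t[170:350,130:340],(400,343)),cv2.resize(s[220:390,450:650],(400,343))]))
E
```

```text
(no output)
```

View pics/fit3.png

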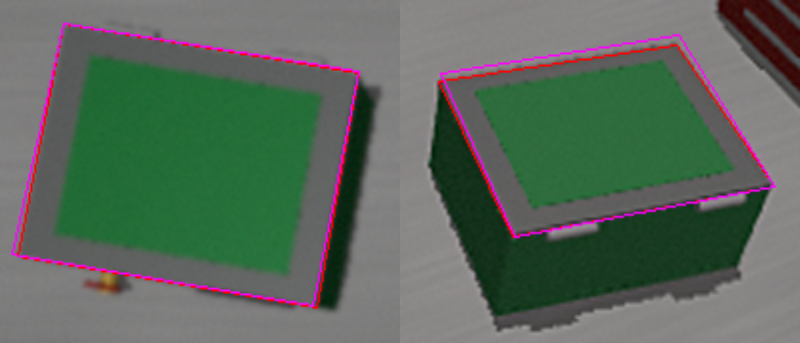

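The lid matches the shut outline (red), not the 0.06 rad one. The fingertips are above the grey station, whose green button is at scene (346,328) in the enlarged picture. Now I'll descend.

move_arm --motion '[[[0, 0, 0], [0, 0, 0]], [[0, 0, -25], [0, 0, 0]], [[0, 0, -50], [0, 0, 0]], [[0, 0, -65], [0, 0, 0]], [[0, 0, -73], [0, 0, 0]], [[0, 0, -73], [0, 0, 0]]]'

```text
clock: 8.15
position: [0.4143, -0.2225, 0.0787]
tool_rot: [3.141, -0.0, 0.348]
force: [-0.0, -0.4, -0.7]
grip_width: 0.0004
```

```bash
python3 - <<'E'
from workcell import *
import cv2
f=grab_frame("scene")["frame"]; im=cv2.cvtColor(f,cv2.COLOR_RGB2BGR)
cv2.imwrite("pics/s4.png",cv2.resize(im[140:240,170:290],None,fx=5,fy=5,interpolation=cv2.INTER_CUBIC))
o=observe();print(o["position"],o["force"])
E
```

```text
[ 0.41438009 -0.22262581  0.07893765] [ 0.21204038 -0.15497304  0.18416717]
```

View pics/s4.png

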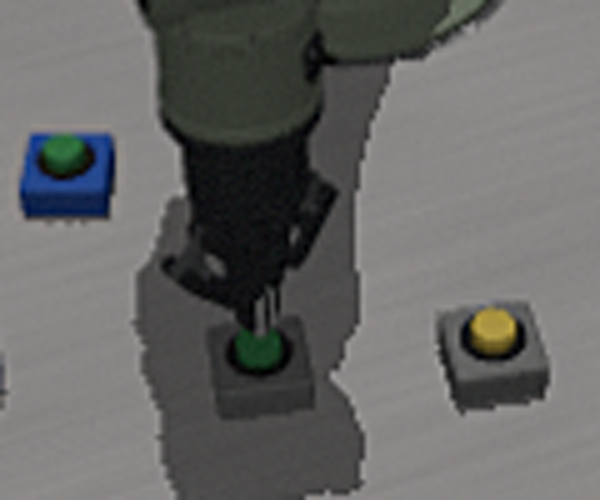

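move_arm --motion '[[[0, 0, -5], [0, 0, 0]], [[0, 0, -10], [0, 0, 0]], [[0, 0, -13], [0, 0, 0]], [[0, 0, -13], [0, 0, 0]]]'

```text
clock: 8.7
position: [0.4142, -0.2227, 0.0652]
tool_rot: [3.141, -0.0, 0.348]
force: [1.8, -1.8, 4.1]
grip_width: -0.0001
```

move_arm --motion '[[[0, 0, -1], [0, 0, 0]], [[0, 0, -2], [0, 0, 0]], [[0, 0, -3], [0, 0, 0]], [[0, 0, -3], [0, 0, 0]], [[0, 0, -3], [0, 0, 0]]]'

```text
clock: 9.32
position: [0.4141, -0.2227, 0.0623]
tool_rot: [3.141, -0.0, 0.348]
force: [0.5, -1.2, 5.9]
grip_width: -0.0001
```

move_arm --motion '[[[0, 0, -0.5], [0, 0, 0]], [[0, 0, -1], [0, 0, 0]], [[0, 0, -1], [0, 0, 0]]]'

```text
clock: 9.7
position: [0.4142, -0.2227, 0.0614]
tool_rot: [3.141, -0.0, 0.348]
force: [0.7, -1.7, 5.9]
grip_width: -0.0001
```

The TCP is at 0.0614 m, so by geometry the button is down about 7.6 mm at about 6 N. Withdrawing straight up now.

move_arm --motion '[[[0, 0, 4], [0, 0, 0]], [[0, 0, 10], [0, 0, 0]], [[0, 0, 40], [0, 0, 0]], [[0, 0, 90], [0, 0, 0]], [[0, 0, 140], [0, 0, 0]], [[0, 0, 190], [0, 0, 0]], [[0, 0, 240], [0, 0, 0]], [[0, 50, 280], [0, 0, 0]], [[0, 110, 290], [0, 0, 0]], [[0, 150, 290], [0, 0, 0]], [[0, 150, 290], [0, 0, 0]], [[0, 150, 290], [0, 0, 0]]]'

```text
clock: 11.2
position: [0.4136, -0.073, 0.3512]
tool_rot: [-3.142, 0.001, 0.348]
force: [0.3, 0.0, -0.2]
grip_width: -0.0002
```

```bash
python3 look.py 5; python3 - <<'E'
from h import *
import cv2
t=cv2.imread("pics/top5.png");s=cv2.imread("pics/scene5.png")
a=cv2.cvtColor(d["top"]["frame"],cv2.COLOR_RGB2BGR)
b=cv2.cvtColor(d["scene"]["frame"],cv2.COLOR_RGB2BGR)
b=cv2.resize(b,(800,600),interpolation=cv2.INTER_CUBIC)
cv2.imwrite("pics/ba.png",np.hstack([cv2.resize(x[230:480,220:520],(400,333)) for x in(b,s)]))
E
```

```text
[ 0.41372447 -0.07342158  0.35112426] [-0.07245841 -0.58333938  0.55856761]
```

View pics/scene5.png

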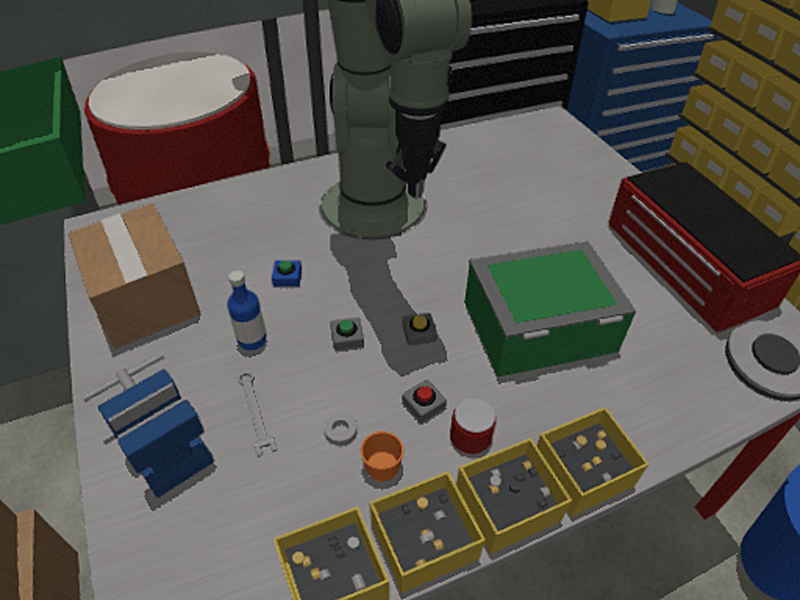

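View pics/ba.png

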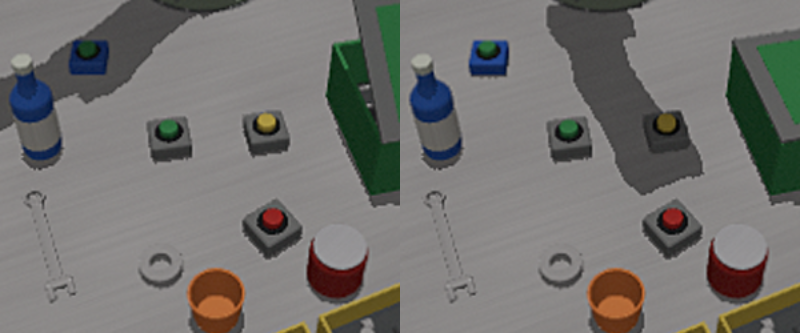

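The lid is shut and the green button is out again at (346,327). The stations and loose things are where they were, and the arm is clear, so I'm handing in.

```bash
python3 -c "
from workcell import *
print(job_done())"
```

```text
the job is handed in; nothing more can be done
None
```

The job is handed in: the lid is shut, and the green button has been pressed down and is out again. `job_done` reports no verdict.

- **Lid:** I pushed it down with the closed fingertips until it met a firm stop at TCP z 0.153 m with about 41 N. In both pictures its outline matched the shut position, not one 0.06 rad open.
- **Button:** I pressed the green button on the grey station, not the blue look-alike. By geometry it went down about 7.6 of its 8 mm, at about 6 N; there is no direct reading of the travel. I then withdrew straight up.
- **Last check:** before-and-after pictures of the bench around the stations show the button out and the three stations, bottle, tin, bearing, wrench and cup where they were. The arm was clear, with TCP z at 0.35 m. The robot's clock read 11.2 s before those last pictures.

No check failed or disagreed. The two cameras differed by about 4 mm on the button's position, which did not matter on a 30 mm button.

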